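Index the carver's turntable to its next hole

ROBOT

A 6-joint arm with a two-finger parallel gripper is mounted at the origin on the work surface. World frame = base frame: x ahead of the robot, y to its left, z up, the work surface at z = 0. Lengths are in m, angles in rad, forces in N, time in s.
With the tool pointing down it reaches from about 0.375 to 0.9 m from the base axis. Payload 3.1 kg.
Tool frame: the origin (TCP) lies midway between the tips of the shut fingers; the grasp point (between the pads) lies 19 mm behind it; z points along the fingers, y is the line along which they close (so a half turn about z gives the same grasp; the last joint's range is limited). The gripper opens to 87 mm and grips with 3 to 60 N. Pads are 19 mm wide; open, the fingers measure 117 mm over their backs; the gripper's body (75 mm by 190 mm) begins 51 mm behind the grasp point.
Start: joints at [-1.381, 0.527, 1.433, -0, 1.181, -0.178], TCP at [0.225, -0.583, 0.223] pointing down, gripper open.
Joint ranges: [-3.08, 3.08], [-0.75, 2.2], [0.22, 2.44], [-1.43, 4.57], [0, 2.65], [-2.85, 2.85]. Speed limits (rad/s): [2.79, 2.79, 3.14, 3.14, 3.14, 3.14].

INTERFACE

Orientations are given as a unit quaternion [x, y, z, w].
In Python, from rig import status, imaging, order gives the robot as it stands.
- The arm moves only by the tool arm_command, never from a script. Its argument "deltas" is one flat list of numbers, 5 for each row, row after row: the opening, from -1 (shut) to 1 (fully open), so that 0 is half open, then the shift along the tool's x, y, z in m, then the turn about the tool's z in rad. In form: [gripper, tx, ty, tz, roll, gripper, tx, ty, tz, roll, ...]. A call has 1 to 12 rows; each row shifts and turns the commanded pose from where the row before left it, along the tool's axes as they then stand; what a row does not reach is not made up. A row lasts 1/8 s, in which the tool goes at most 62.5 mm and 10.7 degrees, less where a joint would pass 70% of its speed; a pose out of reach is approached as far as the arm can. A call with a gripper value outside its range is refused whole. The fingers move at their own pace and stop on an object; "newtons" is the grip in N (left out, the last holds). Time passes only in rows, so rows that do not move let the fingers close. It gives the time, the measured TCP pose, the force, the opening and the grip force at its end, in the units of the state.
- status.get_obs(): the state, without advancing time (a new reading comes with each control period).
- imaging.camera(name): name is "scene" or "top" or "wrist"; returns (picture, depth): 384x512x3 uint8, red, green, blue; 384x512 float32, m along the optical axis (not along the pixel's ray), 0 where there is no reading.
- imaging.camera_params(name): a dict with "intrinsics" (3x3 intrinsics, pixels), "camera_from_world" (4x4, takes a point from world to camera coordinates). Camera axes: x right, y up, looking along -z (the intrinsics and any distortion apply to the point x, -y, -z); pixel columns grow to the right and rows downward; lengths in m; the calibration is good to about 2 mm. A picture is of the moment at which its call begins: read the wrist's pose just before it. camera_params takes no time and is no camera call; for the wrist camera it gives the pose at the moment of the call.
- order.hand_in(): hands the job in; it is judged then, once.
The state is a dict: "time": time; "q": joint angles; "joint_velocities": joint speeds; "joint_torque": joint torques, N m; "position": TCP position; "tool_rot": TCP orientation; "ft_force": force on the tool from outside, world axes, zero at the start; "moment": the same for the moment, N m; "grip_width": finger opening in m; "grip_force": force on a finger pad.
Only numpy, scipy, OpenCV 4.12 (cv2) and the standard library are available. Lean on these libraries where they do the work, as an engineer would, in place of code of your own. Each camera call takes 0.05 s, during which the arm holds its last target. There are 200 camera calls.

TASK

Index the carver's turntable one station on, anticlockwise as seen from above: pull the spring plunger up by its black knob until the pin is out of its hole, swing the table round by the plunger, and let the pin drop fully home so that it locks in the very next hole. Feel for the hole and never force the pin; keep off the carving and leave the other things on the bench where they lie.

Things in the scene. Friction and masses are not known exactly. Their poses are not given: they have to be found in the camera images.
- turntable_base: fixed base of the turntable: round plywood board 356 mm across, 24 mm thick, under an aluminium deck 316 mm across (top 36 mm above the bench). Origin on the upright turning axis, at bench height; its +x axis points at the first hole. Flat steel arc straps lie on the deck over a ring-shaped slot; each has one round 12 mm hole, 125 mm from the axis.
- first_hole (a point): middle of the hole in the first strap, at its face, 40 mm above the bench, 125 mm from the axis; the pin starts in it. Just past it the next strap laps over the first one's end with a gentle bevel (10 degrees), its face 2 mm higher (42 mm above the bench), so the pin has an unbroken face to slide on, save for the next hole, up to 24 degrees past that hole.
- turntable (a joint): angle of the turning part about the upright axis (rad): 0 with the pin in the first hole, growing anticlockwise seen from above. The next strap was clamped by hand to suit the pattern and not measured: the table locks in its hole somewhere between 0.59 and 0.91 rad (34 to 52 degrees). Pivot friction about 0.1 N m.
- bracket_top (a point): on the top of the steel bracket, on the plunger's axis. The bracket, 32 mm wide and 8 mm thick, top 58 mm above the bench, reaches from the platter (plywood, 200 mm across) out to 151 mm from the turning axis and carries the plunger 125 mm out.
- plunger (a joint): lift of the spring plunger (m): 0 fully down (pin home in a hole), stop at 0.014. The pin is 10 mm across with a rounded nose. It is clear of the first hole at 0.007; sliding on the first strap's face it reads about 0.0065, on the next strap's about 0.0083. The spring pushes it down with about 7 N at 0, 11 N at the stop.
- knob (a point): middle of the plunger's black mushroom knob, 28 to 30 mm across, on the plunger's axis 125 mm from the turntable's axis, 91 mm above the bench with the plunger down; it rises with the plunger. The gripping band runs from 11 mm below to 12 mm above this point. Under it is the 21 mm threaded sleeve, its top 19 mm below this point; nothing else stands within 25 mm of the knob.
- index_pin: the plunger's steel pin under the bracket, 10 mm across; origin at the middle of its lower end. It is not to be loaded with more than about 45 N, sideways or downward.
- carving: round wooden panel with an eight-spoked wheel in relief, 160 mm across, held by wooden dogs on the middle of the platter and turning with it; origin at the middle of its underside, top 82 mm above the bench. Not to be touched.
- mallet: round wooden carver's mallet standing on its head, 84 mm across, 215 mm high; origin at the middle of its underside.
- gouge: gouge with a dark wooden handle lying on the bench, 245 mm long, 26 mm high; origin under its middle, blade towards its +x.
- glue_jar: white jar with a blue lid, 84 mm across, 115 mm high; origin at the middle of its underside.
- bench_plane: steel bench plane 240 mm long, 62 mm wide, 100 mm high, with dark wooden handles; origin under its middle.

How it is judged:
On the way, in this order (a step that is already met when the one before it is completed fails the run):
1. the plunger is pulled up out of the first hole (value of joint plunger above 0.0065 m and value of joint turntable below 0.25 rad), for 0.05 s.
2. the table is swung anticlockwise (value of joint turntable above 0.3 rad), for 0.05 s.
At the end, for the whole second after the job is handed in: The pin is down in the next hole anticlockwise (plunger within 1.5 mm of fully down, table turned 0.56 to 0.94 rad from the start, where only that one hole lets the pin down) and the table is at rest (value of joint plunger below 0.0015 m and value of joint turntable between 0.56 and 0.94 rad and velocity of joint turntable between -0.05 and 0.05 rad/s); the robot touches nothing.
It fails at once if the pin was forced: more than 45 N between the pin and a strap (contact force between index_pin and anything else above 45 N).
It fails at once if the carving was touched (contact force between any of the fingers, the arm and carving above 1 N).
It fails at once if the mallet was disturbed (distance of mallet from where it was at the start of the episode above 0.02 m or angle between mallet's own z axis and vertical above 0.3 rad).
It fails at once if another thing on the bench was moved (distance of any of gouge, glue_jar, bench_plane from where it was at the start of the episode above 0.02 m).
It also fails if it takes over 51 s, if anything falls off the work surface, if the arm or the gripper's body presses on something with over 40 N, if the wrist force passes 120 N, or if a joint passes its speed limit or range.

## Working session

There is one attempt and no reset: what is moved stays moved. The work goes in short steps, Python scripts to look and compute and a tool call to move; the robot and the scene stay as the last step left them, time stands still between calls to the robot, and variables do not carry over. Pictures are saved under pics/ and viewed, at most 10 in all, crops included, and the job is handed in when it is done.

Besides the shell and the picture viewer there is one more tool, called after "Request:" by a JSON object that holds its "method" and its "body". arm_command: Moves the arm, as the interface text tells. Its arguments: {"type":"object","properties":{"deltas":{"type":"array"},"newtons":{"type":"number"}},"required":["deltas"]}

```bash
mkdir -p pics; cat > h.py <<'E'
import numpy as np, cv2
from rig import status, imaging, order
def shot(n,f):
    p=imaging.camera_params(n); im,d=imaging.camera(n)
    cv2.imwrite(f'pics/{f}.png',im[:,:,::-1]); np.savez(f'{f}.npz',im=im,d=d,K=p['intrinsics'],T=p['camera_from_world'])
def cloud(f):
    z=np.load(f+'.npz'); K,T,d=z['K'],z['T'],z['d']
    v,u=np.mgrid[:d.shape[0],:d.shape[1]]
    P=np.stack([(u-K[0,2])/K[0,0]*d,-(v-K[1,2])/K[1,1]*d,-d],-1)
    R,t=np.array(T)[:3,:3],np.array(T)[:3,3]
    return (P-t)@R, z['im'], d
E
python3 - <<'E'
from h import *
shot('top','top1'); shot('scene','sc1')
import cv2
a=cv2.imread('pics/top1.png');b=cv2.imread('pics/sc1.png')
cv2.imwrite('pics/both.png',cv2.resize(np.vstack([a,b]),(400,600)))
s=status.get_obs(); print({k:np.round(v,3) for k,v in s.items()})
P,im,d=cloud('top1')
z=P[...,2]; 
m=(z>.075)&(z<.11)&(d>0)&(im.max(-1)<70)
n,l,st,c=cv2.connectedComponentsWithStats(m.astype('uint8'))
for i in range(1,n):
    if st[i,4]>15: print(c[i],st[i,4],np.round(np.median(P[l==i],0),4))
E
```

```text
{'time': np.float64(0.1), 'q': array([-1.381,  0.528,  1.434, -0.   ,  1.181, -0.178]), 'joint_velocities': array([ 0.001, -0.003, -0.004, -0.002, -0.002,  0.002]), 'joint_torque': array([ -0.   , -44.098, -17.715,   0.063,   0.053,  -0.   ]), 'position': array([ 0.225, -0.583,  0.222]), 'tool_rot': array([ 0.983,  0.183, -0.   , -0.001]), 'ft_force': array([-0.715,  0.537,  0.314]), 'moment': array([-0.027, -0.049,  0.043]), 'grip_force': np.float64(0.0), 'grip_width': np.float64(0.087)}
[257.76744186 137.39534884] 43 [ 0.6888 -0.0093  0.101 ]
[272.27777778 355.27777778] 18 [ 0.0231 -0.0608  0.0881]
```

View pics/top1.png

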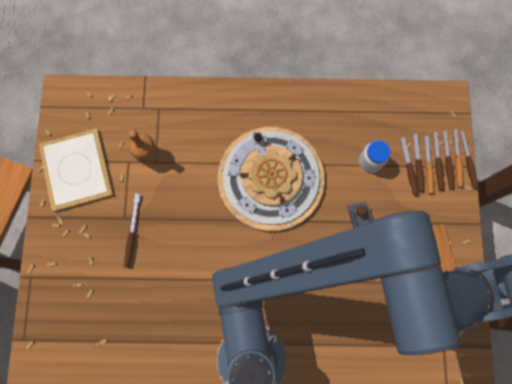

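View pics/sc1.png

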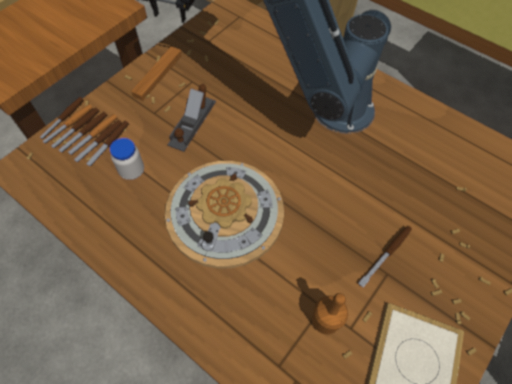

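The top view shows the turntable centred near (271,177), with the black knob at (258,138), the mallet at (141,147), the jar at (375,156) and the plane at (360,215). The scene view shows the knob at (207,237).

```bash
python3 - <<'E'
from h import *
for f,uv in(('top1',(271,177)),('sc1',(225,213))):
    P,im,d=cloud(f); z=P[...,2]
    m=((z>.014)&(z<.13)&(d>0)).astype('uint8')
    n,l,st,c=cv2.connectedComponentsWithStats(m); i=l[uv[1],uv[0]]; Q=P[l==i]
    low=Q[Q[:,2]<.03][:,:2].astype('float32')
    cc,r=cv2.minEnclosingCircle(low); print(f,'base',np.round(cc,4),round(r,4),len(low))
    k=(l==i)&(z>.08)&(im.max(-1)<75); K=P[k]
    print('knob',k.sum(),np.round(K.mean(0),4),np.round(K.min(0),3),np.round(K.max(0),3))
    k=(l==i)&(z>.097); print('high',k.sum(),np.round(P[k].mean(0),4))
    # ring estimate of rim via radial edge
    h=(l==i)&(z>.07)&(z<.09)&(im.max(-1)>75); print('carv',np.round(cv2.minEnclosingCircle(P[h][:,:2].astype('float32')),4) if 0 else np.round(P[h].mean(0),4))
E
```

```text
top1 base [ 0.5804 -0.0525] 0.1788 2162
knob 45 [ 0.6896 -0.0085  0.0994] [ 0.681 -0.019  0.081] [0.7   0.    0.111]
high 51 [ 0.6945 -0.0077  0.1025]
carv [ 0.5775 -0.053   0.0759]
sc1 base [ 0.5806 -0.0546] 0.1794 2412
knob 88 [ 0.7008 -0.0048  0.1005] [ 0.687 -0.02   0.083] [0.712 0.007 0.108]
high 82 [ 0.6979 -0.0061  0.1024]
carv [ 0.5832 -0.0513  0.0755]
```

Request:
{"method": "arm_command", "body": {"deltas": [1,0.045,-0.0255,0,0,1,0.045,-0.0255,0,0,1,0.045,-0.0255,0,0,1,0.045,-0.0255,0,0,1,0.045,-0.0255,0,0,1,0.045,-0.0255,0,0,1,0.045,-0.0255,0,0,1,0.045,-0.0255,0,0,1,0.045,-0.0255,0,0,1,0.045,-0.0255,0,0,1,0.045,-0.0255,0,0,1,0.045,-0.0255,0,0]}}

```text
time: 1.6
position: [0.6193, -0.102, 0.2221]
tool_rot: [0.983, 0.183, -0.0, -0.0]
ft_force: [0.4, 0.4, -0.3]
grip_width: 0.0871
grip_force: 0.0
```

Request:
{"method": "arm_command", "body": {"deltas": [1,0.045,-0.03,0,-0.017,1,0.04,-0.03,0,0,1,0,0,0,0,1,0,0,0,0]}}

```text
time: 2.1
position: [0.6749, -0.0165, 0.2218]
tool_rot: [0.981, 0.192, -0.001, -0.0]
ft_force: [0.3, -1.2, 0.1]
grip_width: 0.0869
grip_force: 0.0
```

```bash
python3 - <<'E'
from h import *
s=status.get_obs(); print(s['time'],s['position'],s['tool_rot'],s['q'],s['ft_force'])
shot('wrist','w1')
P,im,d=cloud('w1'); z=P[...,2]
k=(z>.085)&(z<.115)&(d>0)&(im.max(-1)<75)
print(k.sum(),P[k].mean(0),P[k].min(0),P[k].max(0))
E
```

```text
2.1 [ 0.6749382  -0.01648133  0.22183004] [ 9.81481804e-01  1.91553130e-01 -9.30817330e-04 -5.39540642e-06] [-1.89260794e-01  5.98677534e-01  1.29545970e+00 -7.20934242e-04
  1.24918697e+00  9.96275166e-01] [ 0.29179857 -1.20097094  0.05415269]
849 [ 0.69822412 -0.00936936  0.10166367] [ 0.68358792 -0.02390985  0.08914746] [0.71123575 0.00414143 0.10513665]
```

View pics/w1.png

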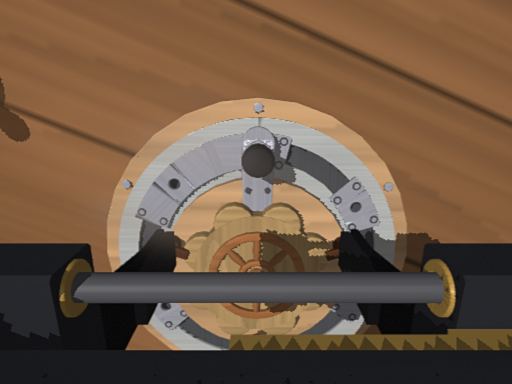

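The wrist view has the knob at (258,160). The next hole anticlockwise is at (174,184), on the left strap, and another hole at (356,207) lies clockwise of the knob.

```bash
python3 - <<'E'
from h import *
P,im,d=cloud('w1'); z=P[...,2]
K=np.load('w1.npz')['K'];T=np.load('w1.npz')['T']; R,t=T[:3,:3],T[:3,3]
def onplane(u,v,h):
    r=R.T@np.array([(u-K[0,2])/K[0,0],-(v-K[1,2])/K[1,1],-1]); c=-R.T@t; return c+r*(h-c[2])/r[2]
g=im.astype(int).max(-1)
for (u,v),h in (((174,184),.042),((356,207),.040)):
    w=g[v-9:v+10,u-9:u+10]; m=(w<w.min()+40); y,x=np.nonzero(m)
    print((u,v),m.sum(),onplane(u-9+x.mean(),v-9+y.mean(),h), np.median(z[v-15:v+16,u-15:u+16]))
# deck centre: outer edge of the aluminium/board, z 0.02-0.03
k=(z>.016)&(z<.03)&(d>0); Q=P[k][:,:2]; c=np.array([.5805,-.0535])
Q=Q[np.hypot(*(Q-c).T)<.2]
a=np.arctan2(*(Q-c).T[::-1]); r=np.hypot(*(Q-c).T); E=[]
for b in np.arange(-.9,1.7,.05):
    s=(abs(a-b)<.025)
    if s.sum()>5: E.append(Q[s][np.argmax(r[s])])
E=np.array(E); A=np.c_[2*E,np.ones(len(E))]; x=np.linalg.lstsq(A,(E**2).sum(1),rcond=None)[0]
c2=x[:2]; print('centre',c2,np.sqrt(x[2]+c2@c2),len(E))
kk=(z>.1)&(z<.115)&(d>0)&(g<75); Kt=P[kk][:,:2]; print('knob top',Kt.mean(0),(Kt.min(0)+Kt.max(0))/2,Kt.max(0)-Kt.min(0),np.median(P[kk][:,2]))
E
```

```text
(174, 184) 78 [0.63153711 0.05922197 0.042     ] 0.04103351771389
(356, 207) 56 [ 0.68035923 -0.1304932   0.04      ] 0.03901602340267873
centre [ 0.58093949 -0.05504857] 0.1766306669101702 52
knob top [ 0.69711112 -0.00935202] [ 0.6966409  -0.00940508] [0.02607382 0.02632541] 0.10250266528402473
```

Request:
{"method": "arm_command", "body": {"deltas": [1,0.0232,0.0013,0,0.014,1,0,0,0.04,0,1,0,0,0.04,0,1,0,0,0.03,0,1,0,0,0.02,0,1,0,0,0.012,0,1,0,0,0.007,0,0,0,0,0,0,0,0,0,0,0], "newtons": 10}}

```text
time: 3.28
position: [0.6984, -0.009, 0.0746]
tool_rot: [0.983, 0.184, 0.001, 0.0]
ft_force: [-0.1, -0.5, 1.0]
grip_width: 0.074
grip_force: 0.0
```

```bash
python3 - <<'E'
from h import *
s=status.get_obs(); print(s['time'],s['position'],s['tool_rot'],s['ft_force'])
shot('wrist','w2')
P,im,d=cloud('w2'); z=P[...,2]
k=(z>.1)&(z<.115)&(d>0)&(im.max(-1)<75)&(np.hypot(P[...,0]-.697,P[...,1]+.009)<.02)
if k.any(): print(k.sum(),P[k].mean(0),P[k].min(0),P[k].max(0))
E
```

```text
3.275 [ 0.69836132 -0.00899708  0.07461491] [9.82848468e-01 1.84412353e-01 9.27385954e-04 3.34759984e-04] [-0.07527051 -0.51505633  1.04401058]
830 [ 0.70416181 -0.00670456  0.10209887] [ 0.68450351 -0.02045146  0.10001394] [0.71040752 0.00325726 0.10433283]
```

View pics/w2.png

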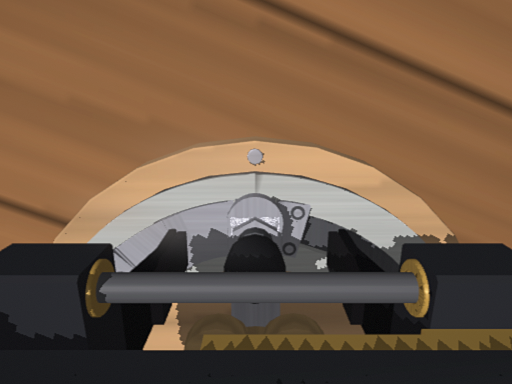

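The knob at (255,255) sits midway between the fingertips, which are at about columns 187 and 330. I'll close on it.

Request:
{"method": "arm_command", "body": {"deltas": [-0.2,0,0,0.001,0,-0.3,0,0,0,0,-0.5,0,0,0,0,-0.5,0,0,0,0,-0.5,0,0,0,0], "newtons": 20}}

```text
time: 3.95
position: [0.6976, -0.0088, 0.0726]
tool_rot: [0.983, 0.184, -0.0, -0.0]
ft_force: [-0.4, -0.3, 1.2]
grip_width: 0.0271
grip_force: 20.0
```

Request:
{"method": "arm_command", "body": {"deltas": [-0.6,0,0,-0.003,0,-0.6,0,0,-0.003,0,-0.6,0,0,-0.003,0,-0.6,0,0,-0.002,0,-0.6,0,0,0,0,-0.6,0,0,0,0]}}

```text
time: 4.7
position: [0.6975, -0.0088, 0.0833]
tool_rot: [0.983, 0.184, -0.0, -0.0]
ft_force: [3.8, 0.8, -11.0]
grip_width: 0.0269
grip_force: 20.0
```

Request:
{"method": "arm_command", "body": {"deltas": [-0.6,-0.0001,-0.005,0,-0.04,-0.6,-0.0001,-0.005,0,-0.04,-0.6,-0.0001,-0.005,0,-0.04,-0.6,-0.0001,-0.005,0,-0.04,-0.6,-0.0001,-0.005,0,-0.04,-0.6,-0.0001,-0.005,0,-0.04]}}

```text
time: 5.45
position: [0.6832, 0.0179, 0.0836]
tool_rot: [0.953, 0.302, -0.0, -0.0]
ft_force: [1.9, 0.7, -11.6]
grip_width: 0.0275
grip_force: 20.0
```

Request:
{"method": "arm_command", "body": {"deltas": [-0.6,-0.0001,-0.005,0,-0.04,-0.6,-0.0001,-0.005,0,-0.04,-0.6,-0.0001,-0.005,0,-0.04,-0.6,-0.0001,-0.005,0,-0.04,-0.6,-0.0001,-0.005,0,-0.04,-0.6,-0.0001,-0.005,0,-0.04,-0.6,0,0,0,0]}}

```text
time: 6.32
position: [0.6629, 0.0405, 0.0835]
tool_rot: [0.911, 0.413, -0.0, -0.0]
ft_force: [2.2, 4.1, -11.4]
grip_width: 0.0274
grip_force: 20.0
```

Request:
{"method": "arm_command", "body": {"deltas": [-0.6,0.0003,-0.005,0,-0.04,-0.6,0.0002,-0.005,0,-0.04,-0.6,0,-0.005,0,-0.04,-0.6,0,-0.005,0,-0.04,-0.6,0,0,0.001,0,-0.6,0,0,0.001,0,-0.6,0,0,0.0007,0,-0.6,0,0,0,0]}}

```text
time: 7.32
position: [0.6473, 0.0523, 0.0811]
tool_rot: [0.875, 0.484, -0.001, -0.0]
ft_force: [-2.8, 1.3, -5.8]
grip_width: 0.0274
grip_force: 20.0
```

Request:
{"method": "arm_command", "body": {"deltas": [-0.6,0,0,0,0,-0.6,0,0,0,0,-0.6,0,-0.001,0,-0.008,-0.6,0,-0.001,0,-0.008,-0.6,0,-0.001,0,-0.008,-0.6,0,-0.001,0,-0.008,-0.6,0,-0.001,0,-0.008,-0.6,0,-0.001,0,-0.008], "newtons": 3}}

```text
time: 8.32
position: [0.646, 0.0543, 0.0818]
tool_rot: [0.863, 0.505, 0.003, 0.002]
ft_force: [3.3, -4.1, -3.7]
grip_width: 0.0276
grip_force: 3.0
```

Request:
{"method": "arm_command", "body": {"deltas": [-0.6,0,-0.001,0,-0.008,-0.6,0,-0.001,0,-0.008,-0.6,0,-0.001,0,-0.008,-0.6,0,-0.001,0,-0.008,-0.6,0,0,0,0]}}

```text
time: 8.95
position: [0.6422, 0.0566, 0.0818]
tool_rot: [0.855, 0.519, 0.002, 0.002]
ft_force: [3.4, -4.2, -2.4]
grip_width: 0.0281
grip_force: 3.0
```

Request:
{"method": "arm_command", "body": {"deltas": [-0.6,0,-0.001,0,-0.008,-0.6,0,-0.001,0,-0.008,-0.6,0,-0.001,0,-0.008,-0.6,0,-0.001,0,-0.008,-0.6,0,-0.001,0,-0.008,-0.6,0,0,0,0]}}

```text
time: 9.7
position: [0.637, 0.0594, 0.0817]
tool_rot: [0.844, 0.536, 0.002, 0.001]
ft_force: [3.8, -3.9, -1.8]
grip_width: 0.0281
grip_force: 3.0
```

Request:
{"method": "arm_command", "body": {"deltas": [-0.6,0,-0.001,0,-0.008,-0.6,0,-0.001,0,-0.008,-0.6,0,-0.001,0,-0.008,-0.6,0,-0.001,0,-0.008,-0.6,0,0,0,0]}}

```text
time: 10.32
position: [0.6307, 0.0618, 0.0806]
tool_rot: [0.836, 0.549, -0.0, -0.001]
ft_force: [0.4, 1.9, -2.2]
grip_width: 0.0278
grip_force: 3.0
```

The sideways drag has gone, so the pin has probably dropped. I'll check by pushing gently and looking.

Request:
{"method": "arm_command", "body": {"deltas": [-0.6,0,-0.001,0,0,-0.6,0,-0.001,0,0,-0.6,0,-0.001,0,0,-0.6,0,0,0,0]}}

```text
time: 10.82
position: [0.6295, 0.0621, 0.0811]
tool_rot: [0.836, 0.549, 0.001, 0.001]
ft_force: [4.5, 0.4, -4.4]
grip_width: 0.0279
grip_force: 3.0
```

```bash
python3 - <<'E'
from h import *
s=status.get_obs(); print(s['time'],s['position'],s['ft_force'],s['grip_width'])
shot('wrist','w3'); shot('scene','sc3')
for f in('w3','sc3'):
    P,im,d=cloud(f); z=P[...,2]
    k=(z>.085)&(z<.125)&(d>0)&(im.max(-1)<90)&(np.hypot(P[...,0]-.631,P[...,1]-.061)<.013)
    print(k.sum(), np.percentile(z[k],[5,50,90,98]) if k.any() else '')
E
```

```text
10.825 [0.62954423 0.06206984 0.08109753] [ 4.5003159   0.36539776 -4.44083844] 0.027865646444032496
1827 [0.08816054 0.10177433 0.1031624  0.10365435]
18 [0.09532351 0.10218114 0.10425752 0.10460189]
```

View pics/w3.png

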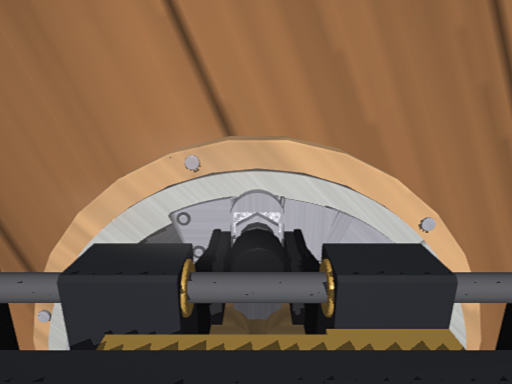

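In this view the knob, around (257,250), is between the fingers. Its top reads about 0.103 m, the same as when it was seated at the start, and the table resists the push, so the pin has dropped. I'll ease off, release and retreat.

Request:
{"method": "arm_command", "body": {"deltas": [-0.6,0,0.002,0,0,-0.1,0,0,0,0,0.3,0,0,0,0,0.3,0,0,0,0,0.3,0,0,-0.01,0,0.3,0,0,-0.03,0,0.3,0,0,-0.04,0,0.3,0,0,-0.05,0,0.3,0,0,0,0]}}

```text
time: 12.05
position: [0.6337, 0.0615, 0.2167]
tool_rot: [0.836, 0.549, 0.005, 0.004]
ft_force: [0.7, 0.0, -0.5]
grip_width: 0.0567
grip_force: 0.0
```

```bash
python3 - <<'E'
from h import *
s=status.get_obs(); print(s['time'],s['position'],s['ft_force'],s['grip_width'])
shot('wrist','w4')
P,im,d=cloud('w4'); z=P[...,2]
k=(z>.1)&(z<.125)&(d>0)&(im.max(-1)<75)&(np.hypot(P[...,0]-.631,P[...,1]-.061)<.03)
c=P[k].mean(0); print(k.sum(),c,np.percentile(z[k],[50,90]),np.degrees(np.arctan2(c[1]+.0545,c[0]-.581))-21.3)
E
```

```text
12.05 [0.63370003 0.06149286 0.21668173] [ 0.71099541  0.01247342 -0.4531555 ] 0.056717808190354414
688 [0.62983865 0.06006799 0.10239897] [0.10244523 0.10349429] 45.61216050834956
```

View pics/w4.png

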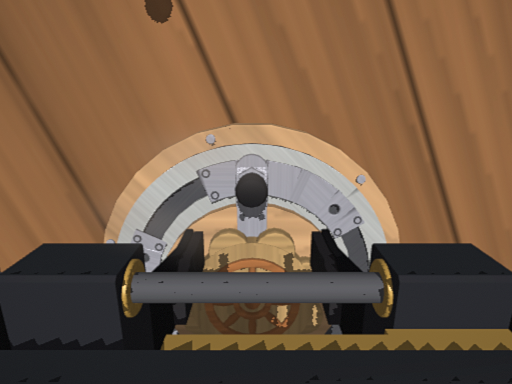

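The knob at (251,190) now stands on the next strap, about 45° round from the start. The vacated hole shows at (334,209). Its top is at 0.1024 m against 0.1025 m at the start, so the pin is home.

```bash
python3 -c "
from rig import order; print(order.hand_in())"
```

```text
the job is handed in; nothing more can be done
None
```

The turntable is indexed one station anticlockwise, about 0.79 rad: the knob is back at its starting height, so the pin is home in the next hole. The gripper is clear, and the job is handed in (no verdict was returned).

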